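# Pack the medicine caddy and put its lid on

### The job

Put the three medicines away, each standing upright in the caddy cup made for it: the tablet bottle in the wide round cup, the carton in the oblong cup, the dropper bottle in the small round cup. Then lay the lid flat on the caddy's two posts, with both pins through its holes, and let go. Never tip a medicine over, and leave the salt shaker and the square flavouring bottle standing where they are.

Things in the scene. Friction and masses are not known exactly. Their poses are not given: they have to be found in the camera images.
- caddy: Fixed pale wooden base board, 84 (x) x 284 (y) x 6 mm thick, origin at the centre of its underside, on the table, z up. A post of 18 mm diameter stands at y = +126 and y = -126 mm (x = 0); each post ends in a flat shoulder 80 mm above the origin, and from there a steel dowel pin of 9 mm diameter with a tapered point rises to 96 mm. Between the posts three white cups stand in a row along y, at y = -74, 0 and +74 mm, in an order that changes.
- wide_cup: Larger round white cup fixed in the caddy: inner diameter 64, outer 70 mm, wall 15 mm high, floor 3 mm thick. Origin at the centre of its underside (6 mm above the table), z up.
- oblong_cup: Rectangular white cup fixed in the caddy: inside 44 (x) x 64 (y) mm, wall 3 mm thick and 15 mm high, floor 3 mm thick. Origin at the centre of its underside (6 mm above the table), z up; its axes are parallel to those of the caddy.
- small_cup: Smaller round white cup fixed in the caddy: inner diameter 48, outer 54 mm, wall 15 mm high, floor 3 mm thick. Origin at the centre of its underside (6 mm above the table), z up.
- tablet_bottle: Upright white plastic tablet bottle, 46 mm diameter, straight up to 44 mm, then a shoulder and a flat-topped ridged screw cap of 38 mm diameter from 50 to 64 mm height. Loose, about 0.07 kg. Origin at the centre of its underside, z up. To clear the cup walls when it stands in its cup, grip it 34 mm or more above its foot.
- carton: Upright plain paper carton of tablets, 28 (x) x 48 (y) x 62 mm tall. Loose, about 0.04 kg. Origin at the centre of its underside, z up. Grip across its 28 mm, 34 mm or more above its foot; its 48 mm side goes along the 64 mm side of the oblong cup.
- dropper_bottle: Upright round amber glass bottle, 32 mm diameter, straight up to 49 mm, then a black collar of 20 mm diameter and a narrow rubber teat (11 mm diameter) up to 66 mm. Loose, about 0.05 kg. Origin at the centre of its underside, z up. Grip the glass 34 to 42 mm above its foot.
- lid: Wooden lid plate lying flat on the table, 84 (x) x 284 (y) x 6 mm, with a through hole of 14 mm diameter at y = +126 and y = -126 mm (x = 0). In the middle of its top stands a dark wooden bar handle, 16 mm thick (x), 54 mm long (y), from 6 to 40 mm above the underside. Loose, about 0.16 kg. Origin at the centre of its underside, z up; seated, the origin lies 80 mm above the caddy's origin, either way round.
- salt_shaker: Look-alike, not a medicine: upright white ceramic salt shaker, 46 mm diameter at the foot, tapering to a domed top with small holes, 66 mm tall. Loose. Origin at the centre of its underside. To be left alone.
- flavour_bottle: Look-alike, not a medicine: upright amber glass bottle of food flavouring, square, 32 x 32 mm and 50 mm tall, with a flat black screw cap of 24 mm diameter up to 67 mm. Loose. Origin at the centre of its underside. To be left alone.
Things that resemble listed ones, but are neither listed nor needed, are in the scene too. What is shaped like the tablet_bottle but purple is not meant.

How it is judged:
On the way:
1. all three medicines stand in their own cups (horizontal distance between tablet_bottle and wide_cup below 0.013 m and z of tablet_bottle in the frame of wide_cup between -0.002 and 0.008 m and angle between each of tablet_bottle, carton, dropper_bottle's own z axis and vertical below 0.12 rad and linear speed of each of tablet_bottle, carton, dropper_bottle below 0.03 m/s and horizontal distance between carton and oblong_cup below 0.013 m and z of carton in the frame of oblong_cup between -0.002 and 0.008 m and horizontal distance between dropper_bottle and small_cup below 0.013 m and z of dropper_bottle in the frame of small_cup between -0.002 and 0.008 m), for 0.2 s.
At the end, for the whole second after the job is handed in: Each medicine stands on its own cup's floor, within 13 mm of the centre, upright (0.12 rad). Lid on both shoulders (height 4 mm, centre 7 mm, level 0.05 rad, in line 0.08 rad). Salt shaker and flavouring bottle upright within 40 mm of their start. All released and at rest (all of step 1 and z of lid in the frame of caddy between 0.076 and 0.084 m and x of lid in the frame of caddy between -0.007 and 0.007 m and y of lid in the frame of caddy between -0.007 and 0.007 m and angle between lid's own z axis and vertical below 0.05 rad and angle between the y axis of lid and the y axis of caddy, either way round below 0.08 rad and linear speed of lid below 0.03 m/s and distance of each of salt_shaker, flavour_bottle from where it was at the start of the episode below 0.04 m and angle between each of salt_shaker, flavour_bottle's own z axis and vertical below 0.15 rad); the robot touches nothing.
It fails at once if a medicine is tipped over (angle between any of tablet_bottle, carton, dropper_bottle's own z axis and vertical above 0.8 rad).
It fails at once if a look-alike is moved from its place or tipped (distance of any of salt_shaker, flavour_bottle from where it was at the start of the episode above 0.04 m or angle between any of salt_shaker, flavour_bottle's own z axis and vertical above 0.6 rad).
It also fails if it takes over 120 s, if anything falls off the work surface, if the arm or the gripper's body presses on something with over 40 N, if the wrist force passes 120 N, or if a joint passes its speed limit or range.

### The arm

A 7-joint arm with a two-finger parallel gripper is mounted at the origin on the work surface. World frame = base frame: x ahead of the robot, y to its left, z up, the work surface at z = 0. Lengths are in m, angles in rad, forces in N, time in s.
With the tool pointing down it reaches from about 0.425 to 1.025 m from the base axis. Payload 9.4 kg.
Tool frame: the origin (TCP) lies at the centre of the arm's flange, where the gripper is bolted on; the fingertips stand r.tip_reach ahead of it and the grasp point (between the pads) lies 155 mm ahead of it (r.tip_reach is the distance from the TCP to the fingertips, in m); z points along the fingers, y is the direction in which the jaws open and shut (so a half turn about z gives the same grasp; the last joint's range is limited). The gripper opens to 85 mm and grips with 20 to 120 N. Pads are 22 mm wide; open, the fingers measure 114 mm over their backs; the gripper's body (76 mm by 85 mm) begins 54 mm behind the grasp point. The pads swing forward as they close: fully open they stand 13 mm farther back than shut.
Start: joints at [-1.197, 0.599, -0.003, 1.599, 0.002, 0.943, -0.08], TCP at [0.316, 0.653, 0.405] pointing down, gripper open.
Joint ranges: [-2.57, 2.57], [-0.35, 1.97], [-1.29, 1.29], [0.11, 2.56], [-1.05, 4.19], [0.11, 1.86], [-2.63, 2.63]. Speed limits (rad/s): [2.22, 2.22, 3.01, 3.01, 3.14, 3.14, 3.14].

### API

Orientations are given as [roll, pitch, yaw] about the fixed x, y, z axes, in that order (R = Rz(yaw) Ry(pitch) Rx(roll)).
In Python, from bench import r, optics, ticket gives the robot as it stands.
- The arm moves only by the tool apply_moves, never from a script. Its argument "targets" is one flat list of numbers, 7 for each row, row after row: the shift along the tool's x, y, z in m, then the turn, a rotation vector about the tool's x, y, z in degrees, then the finger opening in m, from 0 to 0.0854. A call has 1 to 8 rows; each row is the pose to reach, as a shift and turn from the pose commanded when the call began, along the tool's axes at that moment; what a row does not reach only later rows make up. A row lasts 1/10 s, in which the tool goes at most 50 mm and 8.59 degrees, less where a joint would pass 70% of its speed; a pose out of reach is approached as far as the arm can. A call with a gripper value outside its range is refused whole. The fingers move at their own pace and stop on an object; "newtons" is the grip in N (left out, the last holds). Time passes only in rows, so rows that repeat a pose let the fingers close. It gives the time, the measured TCP pose, the force and the opening at its end, in the units of the state.
- r.observe(): the state, without advancing time (a new reading comes with each control period).
- optics.get_image(name): name is "scene" or "top"; returns (picture, depth): 480x640x3 uint8, red, green, blue; 480x640 float32, m along the optical axis (not along the pixel's ray), 0 where there is no reading.
- optics.calibration(name): a dict with "vfov" (degrees; the focal length in pixels is half the picture's height over the tangent of half this angle, whatever the lens; pixels are square), "cx", "cy" (the principal point, pixels), "pose" (4x4, takes a point from camera to world coordinates). Camera axes: x right, y down, z forward; pixel columns grow to the right and rows downward; lengths in m; the calibration is good to about 2 mm. A picture is of the moment at which its call begins. calibration takes no time and is no camera call.
- ticket.finish_job(): hands the job in, once; it reports no verdict.
The state is a dict: "time_s": time; "joint_positions": joint angles; "dq": joint speeds; "joint_efforts": joint torques, N m; "tool_pos": TCP position; "ee_rot": TCP orientation; "force": force on the tool from outside, world axes, zero at the start; "ft_torque": the same for the moment, N m; "gripper_width": finger opening in m.
Only numpy, scipy, OpenCV 4.12 (cv2) and the standard library are available. Lean on these libraries where they do the work, as an engineer would, in place of code of your own. Each camera call takes 0.05 s, during which the arm holds its last target. There are 200 camera calls.

## Working session

There is one attempt and no reset: what is moved stays moved. The work goes in short steps, Python scripts to look and compute and a tool call to move; the robot and the scene stay as the last step left them, time stands still between calls to the robot, and variables do not carry over. Pictures are saved under pics/ and viewed, about 12 in all and at most 16, crops included, and the job is handed in when it is done.

Besides the shell and the picture viewer there is one more tool, called as name(argument=value, ...) on one line, values as JSON. apply_moves: Moves the arm, as the interface text tells. Its arguments: {"type":"object","properties":{"targets":{"type":"array"},"newtons":{"type":"number"}},"required":["targets"]}

```bash
mkdir -p pics; ls; cat > h.py <<'E'
import numpy as np,cv2
from bench import r,optics,ticket
from scipy.spatial.transform import Rotation as R
def cloud(n):
    im,d=optics.get_image(n);c=optics.calibration(n)
    f=240/np.tan(np.radians(c["vfov"])/2);v,u=np.mgrid[:480,:640]
    P=np.stack([(u-c["cx"])*d/f,(v-c["cy"])*d/f,d],-1)
    T=np.array(c["pose"]);return im,d,P@T[:3,:3].T+T[:3,3]
def save(n,im,s=1):
    cv2.imwrite("pics/"+n,cv2.resize(im[...,::-1],None,fx=s,fy=s,interpolation=cv2.INTER_CUBIC))
E
python3 - <<'E'
from h import *
for n in("scene","top"):
    im,d,P=cloud(n);save(n+"0.png",im);np.savez(n+"0.npz",im=im,d=d,P=P);print(n,optics.calibration(n))
print(r.observe(),r.tip_reach)
E
```

```text
pics
scene {'vfov': 49.422573195886294, 'cx': 318.8593655850619, 'cy': 241.27363211759507, 'pose': array([[-0.54511995,  0.71498163, -0.43777335,  0.96013962],
       [ 0.8383566 ,  0.46587237, -0.28305678,  0.28132341],
       [ 0.00156611, -0.52131008, -0.85336589,  0.85606661],
       [ 0.        ,  0.        ,  0.        ,  1.        ]])}
top {'vfov': 55.40080839897766, 'cx': 314.06572931283887, 'cy': 237.30799759468877, 'pose': array([[-0.01954046, -0.98835552,  0.15090241,  0.41577322],
       [-0.9995048 ,  0.01558742, -0.02733467,  0.04753585],
       [ 0.02466419, -0.15136181, -0.98817067,  0.84202314],
       [ 0.        ,  0.        ,  0.        ,  1.        ]])}
{'time_s': 0.1, 'joint_positions': array([-1.19668537,  0.60005233, -0.00255725,  1.60000772,  0.00180477,
        0.94291404, -0.07979906]), 'dq': array([ 1.12096168e-03,  1.03011673e-03,  1.02646398e-03, -1.87057409e-03,
       -1.57010508e-03, -6.71835574e-04,  4.66294472e-05]), 'joint_efforts': array([ 6.09669645e-03, -7.77989173e+01,  1.57034621e+00, -2.58627087e+01,
        1.27021037e-02,  5.43658665e-03, -2.23600773e-05]), 'tool_pos': array([0.31579192, 0.65242892, 0.4039128 ]), 'ee_rot': array([-3.14021909e+00,  1.24942512e-04,  2.69085542e+00]), 'force': array([0.16789658, 0.08420624, 0.6576441 ]), 'ft_torque': array([ 0.03434813, -0.01169449,  0.03993869]), 'gripper_width': 0.08541207450617266} 0.1734
```

View pics/scene0.png

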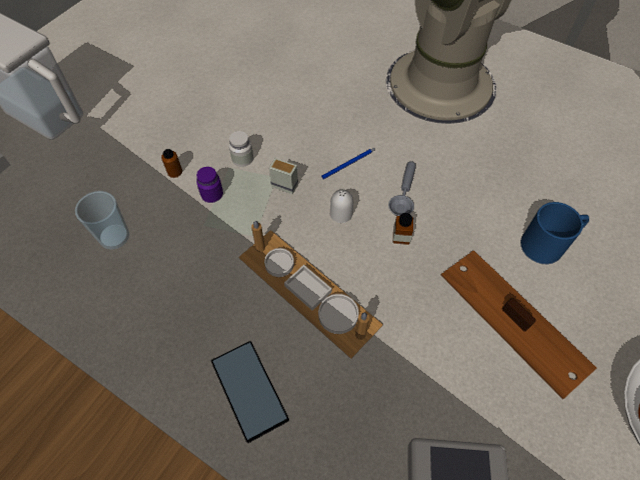

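View pics/top0.png

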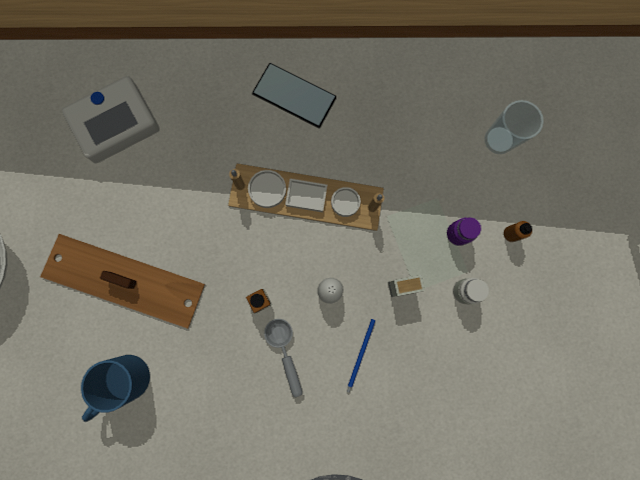

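The top view shows the following:
- **Tablet bottle candidates:** white ridged cap at (472,291), purple bottle at (463,231), and a domed white shaker at (330,290). The white one with the flat ridged cap fits.
- **Dropper candidates:** round amber bottle at (518,231) and square amber bottle with a flat cap at (258,300). The round one fits.
- **Carton:** (406,287).
- **Caddy:** about (306,196), with the wide, oblong and small cups from left to right.
- **Lid:** (122,281).

Next I'll confirm with a crop and measure.

```bash
cat > m.py <<'E'
from h import *
from scipy import ndimage
A=[np.load(n+"0.npz") for n in("scene","top")]
a=np.concatenate([cv2.resize(A[0]["im"][120:220,150:290],None,fx=4,fy=4,interpolation=2),cv2.resize(A[1]["im"][210:310,380:550][:,:170],(560,330),interpolation=2)])[:,:,:]
cv2.imwrite("pics/crop1.png",cv2.resize(a,None,fx=.82,fy=.82)[...,::-1])
for k,n in enumerate(("scene","top")):
    P=A[k]["P"];ok=A[k]["d"]>0
    m=ok&(P[...,2]>.012)&(P[...,0]>.2)&(P[...,0]<1)&(abs(P[...,1])<.7)
    L,N=ndimage.label(m)
    print(n,"table z",np.median(P[ok&(abs(P[...,2])<.01)][:,2]))
    for i in range(1,N+1):
        q=P[L==i]
        if len(q)<40: continue
        t=q[q[:,2]>np.percentile(q[:,2],98)-.006]
        (c,s,an)=cv2.minAreaRect((t[:,:2]*1000).astype(np.float32))
        v,u=np.argwhere(L==i).mean(0)
        print(len(q),"px",int(u),int(v),"zmax %.3f"%np.percentile(q[:,2],98),"top c",np.round(c,1),"s",np.round(s,1),round(an,1))
E
python3 m.py
```

```text
scene table z 0.0011162501967100225
5977 px 35 81 zmax 0.212 top c [ 579.5 -657.4] s [101.8  84.6] 1.0
633 px 239 147 zmax 0.067 top c [ 438.3 -251.8] s [38.8 36.5] 60.3
366 px 170 161 zmax 0.068 top c [ 546.9 -346.6] s [17.9 13.9] 66.9
53 px 1 159 zmax 0.032 top c [ 722.  -652.2] s [15.1  5.4] 49.2
710 px 282 174 zmax 0.066 top c [ 448.6 -134.6] s [30.2 48.9] 9.1
349 px 404 181 zmax 0.023 top c [328.3  73.4] s [135.1  23.4] 8.0
667 px 208 183 zmax 0.067 top c [ 546.9 -246.2] s [38.  36.6] 55.8
589 px 341 204 zmax 0.068 top c [ 4.451e+02 -2.000e-01] s [25.  26.7] 14.4
2025 px 101 218 zmax 0.102 top c [ 728.6 -339.6] s [73.3 70.3] 48.9
555 px 403 225 zmax 0.070 top c [428.8 125.5] s [23.4 23.3] 46.6
2590 px 552 230 zmax 0.092 top c [299.9 358.5] s [78.9 80.6] 61.7
272 px 257 235 zmax 0.095 top c [598.7 -85.5] s [7.2 7.7] 65.3
264 px 278 261 zmax 0.024 top c [607.6 -34.5] s [52.6 53.6] 77.0
409 px 307 286 zmax 0.024 top c [620.9  37.4] s [70.9 51.7] 79.2
626 px 347 318 zmax 0.094 top c [645. 162.] s [7.2 8.5] 36.9
547 px 518 314 zmax 0.044 top c [471.2 372.7] s [53.2 17.3] 69.8
964 px 
[... 574 characters left out ...]
x 0.094 top c [598.6 -86.3] s [6.9 8.2] 85.0
694 px 464 230 zmax 0.065 top c [ 546.9 -247.3] s [38.1 35.8] 87.3
398 px 519 230 zmax 0.065 top c [ 546.2 -348.9] s [15.9 17.5] 48.4
301 px 2 260 zmax 0.060 top c [506.8 554.3] s [84.9 11.3] 3.6
357 px 117 279 zmax 0.041 top c [470.6 372.2] s [54.3 15.9] 70.0
545 px 406 285 zmax 0.064 top c [ 449.7 -135.2] s [27.9 48.5] 10.0
518 px 330 290 zmax 0.066 top c [444.8  -2. ] s [25.6 25.4] 89.2
712 px 471 290 zmax 0.065 top c [ 439.2 -251.5] s [37.8 36.4] 56.9
387 px 258 300 zmax 0.068 top c [428.6 124. ] s [23.3 21.6] 88.9
2310 px 111 385 zmax 0.090 top c [299.9 357.5] s [78.7 79. ] 55.2
403 px 292 376 zmax 0.020 top c [297.3  67.9] s [68.7 17.4] 17.1
```

View pics/crop1.png

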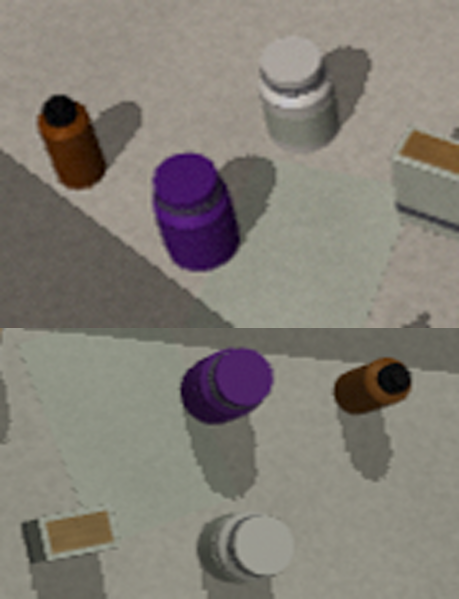

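The crop confirms the white bottle with the flat ridged cap and the round amber dropper with the teat. Now I'll plan the deltas.

```bash
cat > plan.py <<'E'
from h import *
def Rt(yaw): return R.from_euler("xyz",[np.pi,0,np.radians(yaw)])
def delta(p0,R0,p1,yaw):
    return np.round(R0.inv().apply(np.array(p1)-p0)*1000,1), np.round((R0.inv()*Rt(yaw)).as_rotvec(degrees=True),1)
def chain(W,p=None,Rr=None):
    if p is None: o=r.observe();p=o["tool_pos"];Rr=R.from_euler("xyz",o["ee_rot"])
    for n,q,y in W:
        d,t=delta(np.array(p),Rr,q,y);print(n,q,y,"mm",d,"deg",t);p,Rr=q,Rt(y)
E
python3 - <<'E'
from plan import *
chain([("via",(.56,.2,.34),105),("tab hi",(.439,-.2515,.30),79.5),("tab",(.439,-.2515,.192),79.5),("up",(.439,-.2515,.31),79.5),("wide hi",(.635,.1103,.31),79.5),("wide",(.635,.1103,.202),79.5),("up",(.635,.1103,.31),79.5),
("cart hi",(.449,-.135,.31),100),("cart dn",(.449,-.135,.192),100),("up",(.449,-.135,.31),100),("obl hi",(.6216,.0377,.31),79.5),("dn",(.6216,.0377,.202),79.5),("up",(.6216,.0377,.31),79.5),
("drop hi",(.5465,-.348,.31),79.5),("dn",(.5465,-.348,.192),79.5),("up",(.5465,-.348,.31),79.5),("small hi",(.6081,-.0351,.31),79.5)])
A=np.load("top0.npz");P=A["P"]
for k in("scene","top"):
    A=np.load(k+"0.npz");P=A["P"];m=(P[...,2]>.0035)&(P[...,2]<.012)&(P[...,0]>.33)&(P[...,0]<.62)&(P[...,1]>.22)&(P[...,1]<.53)
    h=A["im"].astype(int);m&=(h[...,0]-h[...,2]>30);m=cv2.morphologyEx(m.astype(np.uint8),cv2.MORPH_OPEN,np.ones((3,3)))>0
    print(k,cv2.minAreaRect((P[m][:,:2]*1000).astype(np.float32)))
E
```

```text
via (0.56, 0.2, 0.34) 105 mm [-416.9 -300.8   64.4] deg [-0.1  0.  49.2]
tab hi (0.439, -0.2515, 0.3) 79.5 mm [-404.8 -233.7   40. ] deg [ 0.  -0.  25.5]
tab (0.439, -0.2515, 0.192) 79.5 mm [  0.  -0. 108.] deg [0. 0. 0.]
up (0.439, -0.2515, 0.31) 79.5 mm [   0.    0. -118.] deg [0. 0. 0.]
wide hi (0.635, 0.1103, 0.31) 79.5 mm [391.5 126.8   0. ] deg [0. 0. 0.]
wide (0.635, 0.1103, 0.202) 79.5 mm [  0.  -0. 108.] deg [0. 0. 0.]
up (0.635, 0.1103, 0.31) 79.5 mm [   0.    0. -108.] deg [0. 0. 0.]
cart hi (0.449, -0.135, 0.31) 100 mm [-275.1 -138.2   -0. ] deg [  0.    0.  -20.5]
cart dn (0.449, -0.135, 0.192) 100 mm [  0.  -0. 118.] deg [0. 0. 0.]
up (0.449, -0.135, 0.31) 100 mm [   0.    0. -118.] deg [0. 0. 0.]
obl hi (0.6216, 0.0377, 0.31) 79.5 mm [140.1 200.    0. ] deg [ 0.  -0.  20.5]
dn (0.6216, 0.0377, 0.202) 79.5 mm [  0.  -0. 108.] deg [0. 0. 0.]
up (0.6216, 0.0377, 0.31) 79.5 mm [   0.    0. -108.] deg [0. 0. 0.]
drop hi (0.5465, -0.348, 0.31) 79.5 mm [-392.9   -3.6   -0. ] deg [0. 0. 0.]
dn (0.5465, -0.348, 0.192) 79.5 mm [  0.  -0. 118.] deg [0. 0. 0.]
up (0.5465, -0.348, 0.31) 79.5 mm [   0.    0. -118.] deg [0. 0. 0.]
small hi (0.6081, -0.0351, 0.31) 79.5 mm [318.9   3.5   0. ] deg [0. 0. 0.]
scene ((470.0975036621094, 372.13433837890625), (285.5402526855469, 87.90165710449219), 70.27044677734375)
top ((470.8157958984375, 372.561279296875), (283.791259765625, 83.77455139160156), 70.0931625366211)
```

apply_moves(targets=[-0.05,-0.035,0.01,0,0,6,0.085,-0.1,-0.07,0.02,0,0,12,0.085,-0.15,-0.105,0.03,0,0,19,0.085,-0.2,-0.14,0.04,0,0,25,0.085,-0.25,-0.18,0.05,0,0,31,0.085,-0.3,-0.215,0.055,0,0,37,0.085,-0.36,-0.26,0.06,0,0,43,0.085,-0.415,-0.3,0.065,0,0,49,0.085], newtons=35)

```text
time_s: 0.9
tool_pos: [0.5049, 0.3025, 0.3492]
ee_rot: [-3.141, 0.0, 1.832]
force: [0.7, 0.0, -0.2]
gripper_width: 0.0847
```

apply_moves(targets=[-0.04,-0.015,0.005,0,0,3,0.085,-0.08,-0.03,0.01,0,0,6,0.085,-0.12,-0.05,0.015,0,0,9,0.085,-0.16,-0.065,0.02,0,0,12,0.085,-0.2,-0.08,0.025,0,0,15,0.085,-0.24,-0.1,0.03,0,0,18,0.085,-0.28,-0.115,0.035,0,0,21,0.085,-0.32,-0.13,0.04,0,0,25.5,0.085])

```text
time_s: 1.7
tool_pos: [0.4622, -0.04, 0.3094]
ee_rot: [-3.142, 0.0, 1.389]
force: [0.7, -0.7, -0.9]
gripper_width: 0.0849
```

```bash
python3 -c "
from plan import *
print(r.observe()['joint_positions'])
chain([('t',(.439,-.2515,.30),79.5)])"
```

```text
[-0.21463875  0.46020766  0.24705683  2.2849638  -0.26826378  0.42207979
  0.07111328]
t (0.439, -0.2515, 0.3) 79.5 mm [-212.2   15.5    9.4] deg [-0.   0.   0.1]
```

apply_moves(targets=[-0.04,0.003,0.002,0,0,0,0.085,-0.08,0.006,0.004,0,0,0,0.085,-0.12,0.009,0.006,0,0,0,0.085,-0.16,0.012,0.008,0,0,0,0.085,-0.19,0.0145,0.009,0,0,0,0.085,-0.212,0.0155,0.0095,0,0,0,0.085,-0.212,0.0155,0.0095,0,0,0,0.085,-0.212,0.0155,0.0095,0,0,0,0.085])

```text
time_s: 2.5
tool_pos: [0.4397, -0.25, 0.2999]
ee_rot: [-3.141, -0.0, 1.389]
force: [-0.4, 0.9, -0.2]
gripper_width: 0.0849
```

apply_moves(targets=[0,0,0.03,0,0,0,0.085,0,0,0.06,0,0,0,0.085,0,0,0.085,0,0,0,0.085,0,0,0.108,0,0,0,0.085,0,0,0.108,0,0,0,0.03,0,0,0.108,0,0,0,0.03,0,0,0.108,0,0,0,0.03,0,0,0.108,0,0,0,0.03], newtons=35)

```text
time_s: 3.3
tool_pos: [0.4402, -0.2496, 0.1934]
ee_rot: [3.14, 0.0, 1.391]
force: [0.1, -0.2, -0.2]
gripper_width: 0.0445
```

apply_moves(targets=[0,0,0,0,0,0,0.03,0,0,0,0,0,0,0.03,0,0,-0.01,0,0,0,0.03,0,0,-0.03,0,0,0,0.03,0,0,-0.06,0,0,0,0.03,0,0,-0.09,0,0,0,0.03,0,0,-0.118,0,0,0,0.03,0,0,-0.118,0,0,0,0.03])

```text
time_s: 4.1
tool_pos: [0.4403, -0.2502, 0.314]
ee_rot: [3.136, 0.001, 1.39]
force: [0.3, 0.4, -0.3]
gripper_width: 0.0449
```

```bash
python3 - <<'E'
from plan import *
chain([('t',(.635,.1103,.31),79.5)])
for n in("scene",):
    im,d,P=cloud(n);save("s1.png",im[60:300,100:420],2)
E
```

```text
t (0.635, 0.1103, 0.31) 79.5 mm [389.6 126.7   4.3] deg [0.3 0.1 0.2]
```

View pics/s1.png

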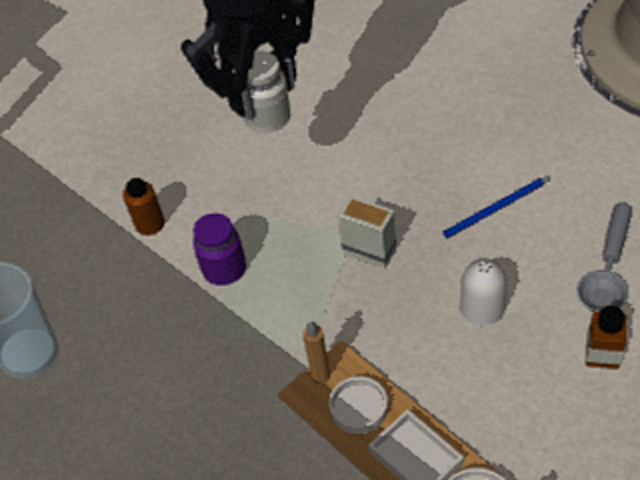

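The white bottle is held upright (crop pixel 265,95) and everything else is undisturbed.

apply_moves(targets=[0.02,0.006,0,0,0,0,0.03,0.06,0.019,0,0,0,0,0.03,0.105,0.034,0,0,0,0,0.03,0.15,0.049,0,0,0,0,0.03,0.195,0.063,0,0,0,0,0.03,0.24,0.078,0,0,0,0,0.03,0.285,0.092,0,0,0,0,0.03,0.33,0.107,0,0,0,0,0.03])

```text
time_s: 4.95
tool_pos: [0.6046, 0.0576, 0.3092]
ee_rot: [-3.14, 0.001, 1.391]
force: [0.5, -0.4, -1.2]
gripper_width: 0.045
```

apply_moves(targets=[0.035,0.011,0,0,0,0,0.03,0.0575,0.0185,0,0,0,0,0.03,0.061,0.0195,0,0,0,0,0.03,0.061,0.0195,0,0,0,0,0.03,0.061,0.0195,0,0,0,0,0.03])

```text
time_s: 5.45
tool_pos: [0.6339, 0.1108, 0.3096]
ee_rot: [-3.14, 0.001, 1.389]
force: [-0.1, 0.4, -1.0]
gripper_width: 0.0448
```

```bash
python3 - <<'E'
from plan import *
print(r.observe()['gripper_width'])
chain([('t',(.635,.1103,.202),79.5)])
im,d,P=cloud("top");m=(d>0)&(P[...,2]>.1)&(P[...,2]<.3)
save("t1.png",im[100:300,150:450],2)
E
```

```text
0.044767247875363535
t (0.635, 0.1103, 0.202) 79.5 mm [ -0.2   1.3 107.6] deg [-0.1  0.1  0.1]
```

View pics/t1.png

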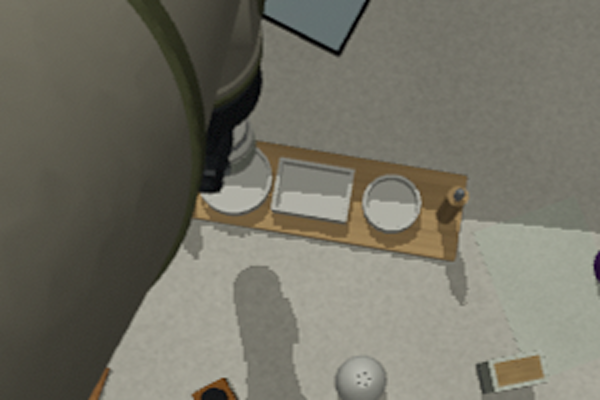

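The bottle sits over the wide cup (crop 235,165). Lowering.

apply_moves(targets=[0,0,0.025,0,0,0,0.03,0,0,0.05,0,0,0,0.03,0,0,0.075,0,0,0,0.03,0,0,0.095,0,0,0,0.03,0,0,0.105,0,0,0,0.03,0,0,0.108,0,0,0,0.03,0,0,0.108,0,0,0,0.03])

```text
time_s: 6.2
tool_pos: [0.6343, 0.1109, 0.2028]
ee_rot: [-3.141, 0.0, 1.389]
force: [0.5, -1.1, -1.8]
gripper_width: 0.0447
```

apply_moves(targets=[0,0,0.0005,0,0,0,0.055,0,0,0.0005,0,0,0,0.065,0,0,0.0005,0,0,0,0.075,0,0,0.0005,0,0,0,0.075,0,0,-0.02,0,0,0,0.075,0,0,-0.05,0,0,0,0.075,0,0,-0.08,0,0,0,0.075,0,0,-0.108,0,0,0,0.075])

```text
time_s: 7.0
tool_pos: [0.6344, 0.1122, 0.3113]
ee_rot: [3.141, 0.0, 1.391]
force: [-0.3, 0.3, -0.3]
gripper_width: 0.0751
```

```bash
python3 - <<'E'
from plan import *
print(r.observe()['gripper_width'])
chain([('t',(.449,-.135,.31),100)])
im,d,P=cloud("scene");save("s2.png",im[100:400,150:550],2)
E
```

```text
0.07510105823429052
t (0.449, -0.135, 0.31) 100 mm [-276.4 -138.1    1.3] deg [  0.    0.  -20.3]
```

View pics/s2.png

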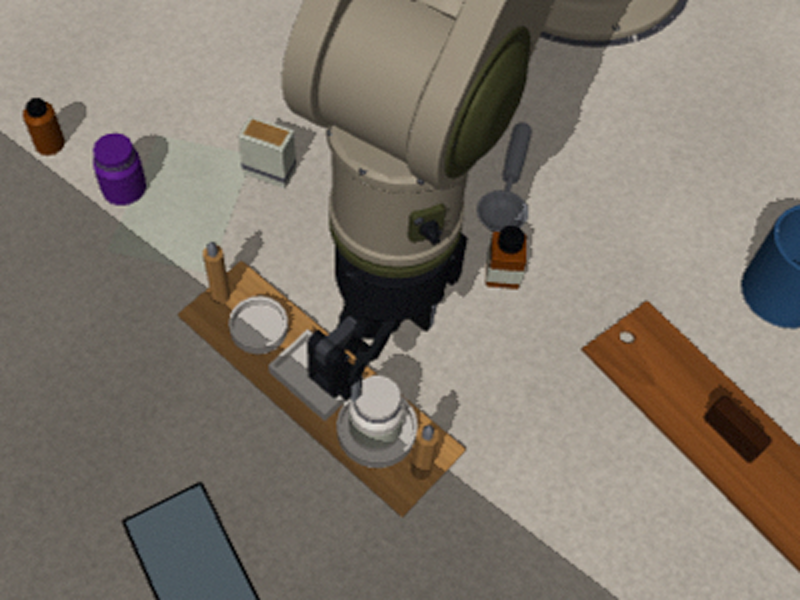

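The tablet bottle stands upright in the wide cup (crop 377,410). The carton is next.

apply_moves(targets=[-0.035,-0.0175,0,0,0,-3,0.075,-0.075,-0.0375,0,0,0,-6,0.075,-0.115,-0.0575,0,0,0,-9,0.07,-0.155,-0.078,0,0,0,-12,0.065,-0.195,-0.098,0,0,0,-15,0.06,-0.235,-0.118,0,0,0,-18,0.06,-0.265,-0.133,0,0,0,-20.5,0.06,-0.275,-0.138,0,0,0,-20.5,0.06])

```text
time_s: 7.85
tool_pos: [0.447, -0.1364, 0.3103]
ee_rot: [-3.141, 0.0, 1.745]
force: [-0.1, -0.4, -0.1]
gripper_width: 0.0602
```

apply_moves(targets=[0,0,0.01,0,0,0,0.06,0,0,0.04,0,0,0,0.06,0,0,0.07,0,0,0,0.06,0,0,0.095,0,0,0,0.06,0,0,0.115,0,0,0,0.06,0,0,0.118,0,0,0,0.06,0,0,0.118,0,0,0,0.06])

```text
time_s: 8.55
tool_pos: [0.45, -0.1327, 0.1912]
ee_rot: [-3.14, -0.001, 1.75]
force: [-0.1, 0.2, 0.4]
gripper_width: 0.06
```

apply_moves(targets=[0,0,0,0,0,0,0.04,0,0,0,0,0,0,0.03,0,0,0,0,0,0,0.02,0,0,0,0,0,0,0.015,0,0,0,0,0,0,0.015,0,0,0,0,0,0,0.015,0,0,0,0,0,0,0.015], newtons=25)

```text
time_s: 9.25
tool_pos: [0.4497, -0.1336, 0.193]
ee_rot: [3.14, 0.0, 1.748]
force: [0.3, 1.3, 7.5]
gripper_width: 0.0274
```

apply_moves(targets=[0,0,-0.005,0,0,0,0.015,0,0,-0.02,0,0,0,0.015,0,0,-0.045,0,0,0,0.015,0,0,-0.075,0,0,0,0.015,0,0,-0.105,0,0,0,0.015,0,0,-0.118,0,0,0,0.015,0,0,-0.118,0,0,0,0.015])

```text
time_s: 9.95
tool_pos: [0.4495, -0.1337, 0.3123]
ee_rot: [3.138, 0.001, 1.748]
force: [-0.2, -0.0, -1.3]
gripper_width: 0.0283
```

apply_moves(targets=[0.01,0.014,0,0,0,2,0.015,0.03,0.043,0,0,0,4,0.015,0.055,0.0785,0,0,0,8,0.015,0.08,0.114,0,0,0,12,0.015,0.105,0.15,0,0,0,16,0.015,0.125,0.1785,0,0,0,19,0.015,0.136,0.194,0,0,0,20.5,0.015,0.14,0.2,0,0,0,20.5,0.015])

```text
time_s: 10.75
tool_pos: [0.6223, 0.0418, 0.3086]
ee_rot: [-3.141, 0.0, 1.393]
force: [-0.6, -0.7, -0.7]
gripper_width: 0.0276
```

```bash
python3 - <<'E'
from plan import *
print(r.observe()['gripper_width'],r.observe()["force"])
chain([('t',(.6216,.0377,.31),79.5)])
im,d,P=cloud("scene");save("s3.png",im[130:380,180:440],2.2)
E
```

```text
0.02763550378809786 [-0.55037673 -0.68437728 -0.73684555]
t (0.6216, 0.0377, 0.31) 79.5 mm [-4.2 -0.  -1.4] deg [-0.1  0.   0.3]
```

View pics/s3.png

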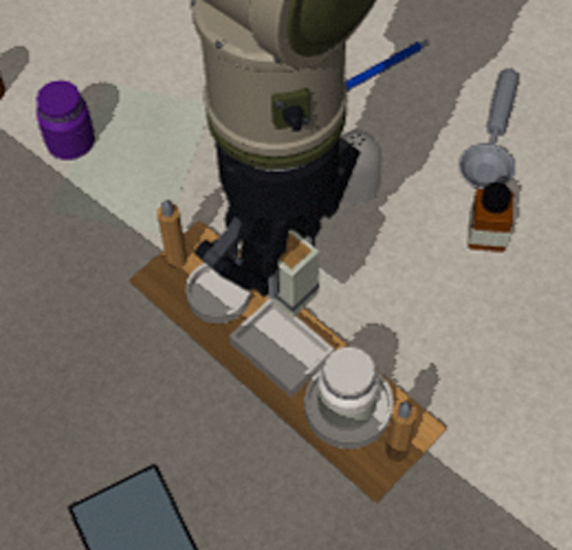

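```bash
python3 - <<'E'
from plan import *
im,d,P=cloud("scene")
hsv=cv2.cvtColor(im,cv2.COLOR_RGB2HSV)
s=np.s_[232:275,300:332]
p=P[s];c=im[s].astype(int)
m=(p[...,2]>.1)&(p[...,2]<.22)&(c.sum(-1)>200)
q=p[m];print(len(q),np.percentile(q,[2,50,98],axis=0))
t=q[q[:,2]>np.percentile(q[:,2],95)-.006];print(cv2.minAreaRect((t[:,:2]*1000).astype(np.float32)))
Rr=Rt(79.5);print(np.percentile(Rr.inv().apply(q-np.array(r.observe()["tool_pos"])),[2,50,98],axis=0))
E
```

```text
520 [[0.60814637 0.04458973 0.1187915 ]
 [0.62986823 0.05915293 0.16384267]
 [0.64265648 0.06535999 0.18031752]]
((622.1044921875, 51.655738830566406), (25.609739303588867, 31.307193756103516), 79.52017974853516)
[[ 0.00465793 -0.01496422  0.12871116]
 [ 0.0207142   0.00473626  0.14518601]
 [ 0.02437777  0.01976709  0.19023719]]
```

apply_moves(targets=[0,0,0.02,0,0,0,0.015,0,0,0.045,0,0,0,0.015,0,0,0.07,0,0,0,0.015,0,0,0.08,0,0,0,0.015,0,0,0.08,0,0,0,0.015,0,0,0.08,0,0,0,0.015])

```text
time_s: 11.45
tool_pos: [0.6215, 0.0386, 0.2308]
ee_rot: [3.141, 0.0, 1.39]
force: [0.3, 0.3, -0.3]
gripper_width: 0.0277
```

apply_moves(targets=[0,0,0.01,0,0,0,0.015,0,0,0.02,0,0,0,0.015,0,0,0.027,0,0,0,0.015,0,0,0.028,0,0,0,0.015,0,0,0.028,0,0,0,0.015])

```text
time_s: 11.95
tool_pos: [0.6215, 0.0396, 0.2018]
ee_rot: [-3.141, -0.0, 1.391]
force: [-0.2, 0.4, -0.9]
gripper_width: 0.0277
```

apply_moves(targets=[0,0,0.0005,0,0,0,0.035,0,0,0.0005,0,0,0,0.045,0,0,0.0005,0,0,0,0.06,0,0,0.0005,0,0,0,0.06,0,0,-0.02,0,0,0,0.06,0,0,-0.05,0,0,0,0.06,0,0,-0.08,0,0,0,0.06,0,0,-0.108,0,0,0,0.06])

```text
time_s: 12.75
tool_pos: [0.6215, 0.0394, 0.3113]
ee_rot: [3.141, 0.0, 1.39]
force: [0.6, -0.0, -0.1]
gripper_width: 0.0597
```

apply_moves(targets=[-0.04,0,0,0,0,0,0.06,-0.085,-0.001,0,0,0,0,0.06,-0.13,-0.001,0,0,0,0,0.06,-0.175,-0.002,0,0,0,0,0.06,-0.22,-0.002,0,0,0,0,0.06,-0.265,-0.002,0,0,0,0,0.06,-0.31,-0.003,0,0,0,0,0.06,-0.355,-0.003,0,0,0,0,0.06])

```text
time_s: 13.55
tool_pos: [0.5543, -0.311, 0.3102]
ee_rot: [3.141, -0.0, 1.391]
force: [0.5, 0.2, 0.2]
gripper_width: 0.06
```

apply_moves(targets=[-0.025,-0.0005,0,0,0,0,0.06,-0.038,-0.0005,0,0,0,0,0.06,-0.038,-0.0005,0,0,0,0,0.06,-0.038,-0.0005,0,0,0,0,0.06])

```text
time_s: 13.95
tool_pos: [0.5482, -0.345, 0.3099]
ee_rot: [-3.141, -0.001, 1.392]
force: [0.5, -0.1, -1.0]
gripper_width: 0.0599
```

```bash
python3 - <<'E'
from plan import *
print(r.observe()["joint_positions"])
chain([('t',(.5465,-.348,.192),79.5)])
im,d,P=cloud("scene");save("s4.png",im[100:380,130:430],2)
E
```

```text
[ 0.31724153  0.62768882  0.24190714  1.87484184 -0.23133804  0.66676346
  0.5185879 ]
t (0.5465, -0.348, 0.192) 79.5 mm [ -3.4  -1.1 117.9] deg [-0.  -0.1  0.3]
```

View pics/s4.png

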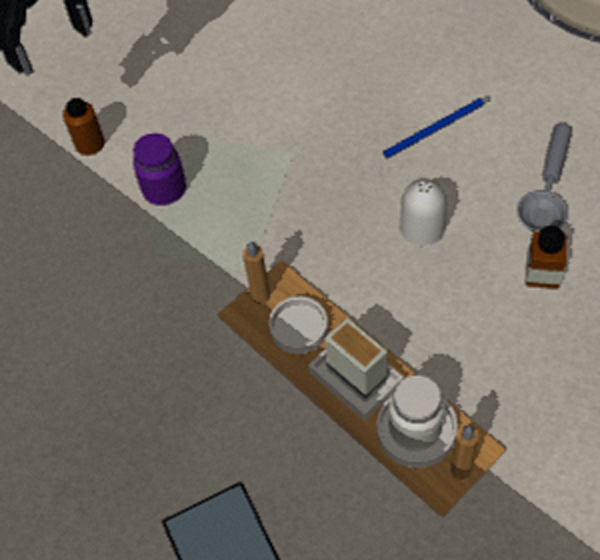

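The carton stands in the oblong cup (crop 357,358). The dropper is next.

apply_moves(targets=[-0.0025,-0.001,0.01,0,0,0,0.06,-0.0025,-0.001,0.04,0,0,0,0.06,-0.0025,-0.001,0.07,0,0,0,0.06,-0.0025,-0.001,0.095,0,0,0,0.06,-0.0025,-0.001,0.114,0,0,0,0.06,-0.0025,-0.001,0.117,0,0,0,0.06,-0.0025,-0.001,0.117,0,0,0,0.06])

```text
time_s: 14.7
tool_pos: [0.5464, -0.348, 0.1924]
ee_rot: [-3.14, -0.001, 1.392]
force: [-0.0, 0.3, -0.3]
gripper_width: 0.0599
```

apply_moves(targets=[0,0,0,0,0,0,0.045,0,0,0,0,0,0,0.035,0,0,0,0,0,0,0.025,0,0,0,0,0,0,0.02,0,0,0,0,0,0,0.02,0,0,0,0,0,0,0.02,0,0,0,0,0,0,0.02], newtons=30)

```text
time_s: 15.4
tool_pos: [0.5465, -0.3489, 0.1944]
ee_rot: [3.14, 0.0, 1.391]
force: [0.6, 0.8, 7.1]
gripper_width: 0.0308
```

apply_moves(targets=[0,0,-0.005,0,0,0,0.02,0,0,-0.02,0,0,0,0.02,0,0,-0.045,0,0,0,0.02,0,0,-0.075,0,0,0,0.02,0,0,-0.105,0,0,0,0.02,0,0,-0.118,0,0,0,0.02,0,0,-0.118,0,0,0,0.02])

```text
time_s: 16.1
tool_pos: [0.5465, -0.3491, 0.3137]
ee_rot: [3.138, 0.001, 1.39]
force: [0.5, 0.2, -0.5]
gripper_width: 0.0309
```

```bash
python3 - <<'E'
from plan import *
chain([('t',(.6081,-.0351,.31),79.5)])
im,d,P=cloud("scene")
m=(P[...,2]>.1)&(P[...,2]<.22)&(d>0)&(abs(P[...,0]-.55)<.08)&(P[...,1]<-.28)&(P[...,1]>-.42);c=im.astype(int);m&=(c[...,0]-c[...,2]>25)
q=P[m];print(len(q),np.percentile(q,[2,50,98],axis=0) if len(q) else 0)
E
```

```text
t (0.6081, -0.0351, 0.31) 79.5 mm [320.    4.3   3.3] deg [0.2 0.1 0.2]
382 [[ 0.53458077 -0.35209274  0.12054202]
 [ 0.55262194 -0.33740748  0.15106446]
 [ 0.56165038 -0.3332436   0.17349398]]
```

apply_moves(targets=[0.02,0,0,0,0,0,0.02,0.06,0.001,0,0,0,0,0.02,0.105,0.001,0,0,0,0,0.02,0.15,0.002,0,0,0,0,0.02,0.195,0.002,0,0,0,0,0.02,0.24,0.003,0,0,0,0,0.02,0.28,0.004,0,0,0,0,0.02,0.305,0.004,0,0,0,0,0.02])

```text
time_s: 16.95
tool_pos: [0.6049, -0.0455, 0.3092]
ee_rot: [-3.139, -0.001, 1.394]
force: [0.3, 0.3, -1.2]
gripper_width: 0.031
```

apply_moves(targets=[0.01,0,0,0,0,0,0.02,0.014,0,0,0,0,0,0.02,0.014,0,0.02,0,0,0,0.02,0.014,0,0.045,0,0,0,0.02,0.014,0,0.07,0,0,0,0.02,0.014,0,0.08,0,0,0,0.02,0.014,0,0.08,0,0,0,0.02,0.014,0,0.08,0,0,0,0.02])

```text
time_s: 17.75
tool_pos: [0.6074, -0.0368, 0.2315]
ee_rot: [3.141, 0.0, 1.389]
force: [0.4, -0.5, -1.0]
gripper_width: 0.0312
```

```bash
python3 - <<'E'
from plan import *
chain([('t',(.6081,-.0351,.203),79.5)])
im,d,P=cloud("scene");save("s5.png",im[130:380,180:440],2.2)
E
```

```text
t (0.6081, -0.0351, 0.203) 79.5 mm [ 1.8  0.4 28.5] deg [0.  0.  0.1]
```

View pics/s5.png

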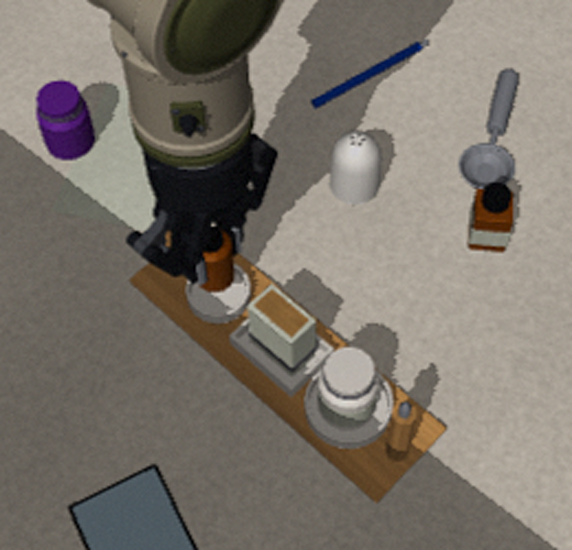

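The dropper hangs over the small cup (crop 217,265). Lowering and releasing.

apply_moves(targets=[0.0015,0,0.01,0,0,0,0.02,0.0015,0,0.02,0,0,0,0.02,0.0015,0,0.027,0,0,0,0.02,0.0015,0,0.028,0,0,0,0.02,0.0015,0,0.028,0,0,0,0.02])

```text
time_s: 18.3
tool_pos: [0.6075, -0.034, 0.2029]
ee_rot: [-3.141, -0.0, 1.391]
force: [-0.8, 0.2, 3.9]
gripper_width: 0.0309
```

apply_moves(targets=[0,0,0.0005,0,0,0,0.038,0,0,0.0005,0,0,0,0.048,0,0,0.0005,0,0,0,0.06,0,0,0.0005,0,0,0,0.06,0,0,-0.02,0,0,0,0.06,0,0,-0.05,0,0,0,0.06,0,0,-0.08,0,0,0,0.06,0,0,-0.118,0,0,0,0.06])

```text
time_s: 19.1
tool_pos: [0.6072, -0.0342, 0.3214]
ee_rot: [-3.14, 0.001, 1.39]
force: [0.4, -0.8, -0.4]
gripper_width: 0.0599
```

```bash
python3 - <<'E'
from plan import *
chain([('lid hi',(.4707,.3725,.31),70.1),('lid dn',(.4707,.3725,.183),70.1),('up',(.4707,.3725,.33),70.1),('cad hi',(.6216,.0377,.33),79.5)])
E
```

```text
lid hi (0.4707, 0.3725, 0.31) 70.1 mm [ 375.6 -207.2   11.6] deg [-0.1  0.   9.6]
lid dn (0.4707, 0.3725, 0.183) 70.1 mm [  0.  -0. 127.] deg [0. 0. 0.]
up (0.4707, 0.3725, 0.33) 70.1 mm [  -0.    0. -147.] deg [0. 0. 0.]
cad hi (0.6216, 0.0377, 0.33) 79.5 mm [-263.4  255.8    0. ] deg [ 0.   0.  -9.4]
```

apply_moves(targets=[0.035,-0.0195,0,0,0,1,0.06,0.075,-0.0415,0,0,0,2,0.06,0.115,-0.0635,0,0,0,3,0.06,0.155,-0.0855,0,0,0,4,0.06,0.195,-0.1075,0,0,0,5,0.06,0.235,-0.13,0.005,0,0,6,0.06,0.275,-0.152,0.01,0,0,8,0.06,0.315,-0.174,0.012,0,0,9.5,0.06])

```text
time_s: 19.9
tool_pos: [0.4919, 0.3085, 0.3088]
ee_rot: [-3.142, 0.0, 1.223]
force: [-0.1, 0.2, -0.9]
gripper_width: 0.0597
```

```bash
python3 - <<'E'
from plan import *
chain([('lid hi',(.4707,.3725,.31),70.1)])
im,d,P=cloud("scene");save("s6.png",im[130:380,180:640],1.7)
E
```

```text
lid hi (0.4707, 0.3725, 0.31) 70.1 mm [ 52.9 -41.8  -1.2] deg [-0.  0. -0.]
```

View pics/s6.png

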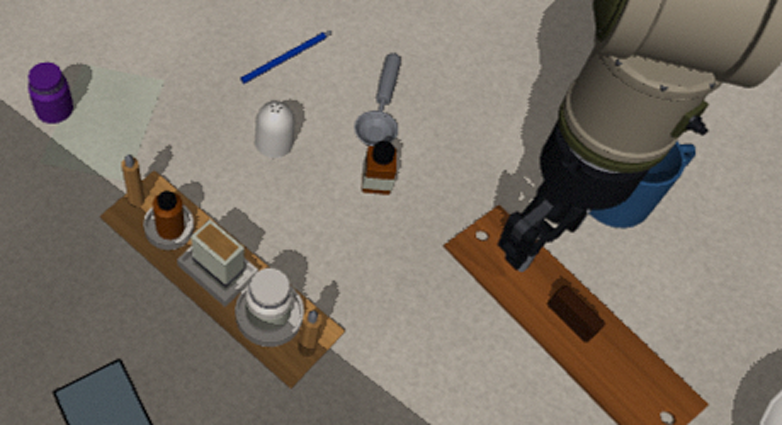

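All three medicines stand in their own cups (crop 168,217; 217,250; 270,300). Now to the lid.

apply_moves(targets=[0.03,-0.024,0,0,0,0,0.06,0.05,-0.039,0,0,0,0,0.06,0.053,-0.042,0.01,0,0,0,0.06,0.053,-0.042,0.035,0,0,0,0.06,0.053,-0.042,0.06,0,0,0,0.06,0.053,-0.042,0.075,0,0,0,0.06,0.053,-0.042,0.08,0,0,0,0.06,0.053,-0.042,0.08,0,0,0,0.06])

```text
time_s: 20.75
tool_pos: [0.4717, 0.3703, 0.2286]
ee_rot: [-3.141, 0.001, 1.224]
force: [0.4, 1.0, -0.1]
gripper_width: 0.0599
```

```bash
python3 - <<'E'
from plan import *
chain([('lid',(.4707,.3725,.183),70.1)])
E
```

```text
lid (0.4707, 0.3725, 0.183) 70.1 mm [ 1.8 -1.7 45.6] deg [-0.   0.1  0. ]
```

apply_moves(targets=[0.0015,-0.0015,0.02,0,0,0,0.06,0.0015,-0.0015,0.035,0,0,0,0.06,0.0015,-0.0015,0.045,0,0,0,0.06,0.0015,-0.0015,0.045,0,0,0,0.045,0.0015,-0.0015,0.045,0,0,0,0.03,0.0015,-0.0015,0.045,0,0,0,0.015,0.0015,-0.0015,0.045,0,0,0,0.005,0.0015,-0.0015,0.045,0,0,0,0.005], newtons=70)

```text
time_s: 21.55
tool_pos: [0.4707, 0.373, 0.1849]
ee_rot: [3.141, -0.001, 1.225]
force: [0.2, -0.6, 5.3]
gripper_width: 0.0147
```

apply_moves(targets=[0,0,0,0,0,0,0.005,0,0,0,0,0,0,0.005,0,0,0,0,0,0,0.005,0,0,0,0,0,0,0.005])

```text
time_s: 21.95
tool_pos: [0.4707, 0.3729, 0.1849]
ee_rot: [3.141, -0.001, 1.225]
force: [-0.6, -0.7, 6.2]
gripper_width: 0.0147
```

apply_moves(targets=[0,0,-0.005,0,0,0,0.005,0,0,-0.02,0,0,0,0.005,0,0,-0.045,0,0,0,0.005,0,0,-0.075,0,0,0,0.005,0,0,-0.105,0,0,0,0.005,0,0,-0.13,0,0,0,0.005,0,0,-0.147,0,0,0,0.005,0,0,-0.147,0,0,0,0.005])

```text
time_s: 22.75
tool_pos: [0.4708, 0.373, 0.3342]
ee_rot: [3.14, -0.004, 1.225]
force: [0.2, 0.5, -2.2]
gripper_width: 0.0146
```

apply_moves(targets=[-0.015,0.0145,0,0,0,-0.5,0.005,-0.045,0.0435,0,0,0,-1.5,0.005,-0.078,0.0755,0,0,0,-3,0.005,-0.111,0.1075,0,0,0,-4,0.005,-0.144,0.1395,0,0,0,-5.5,0.005,-0.177,0.1715,0,0,0,-7,0.005,-0.205,0.199,0,0,0,-8,0.005,-0.23,0.2235,0,0,0,-9.4,0.005])

```text
time_s: 23.55
tool_pos: [0.6029, 0.0783, 0.3305]
ee_rot: [-3.141, 0.001, 1.388]
force: [1.0, 1.2, -1.3]
gripper_width: 0.0147
```

```bash
python3 - <<'E'
from plan import *
chain([('t',(.6216,.0377,.33),79.5)])
im,d,P=cloud("scene");save("s7.png",im[100:400,180:580],2)
E
```

```text
t (0.6216, 0.0377, 0.33) 79.5 mm [-36.6  25.7   0.5] deg [-0.1  0.   0. ]
```

View pics/s7.png

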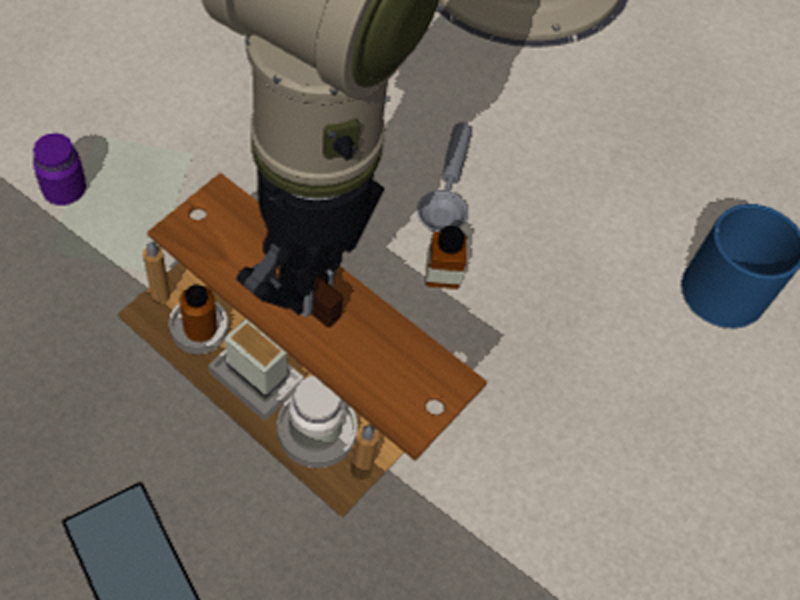

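apply_moves(targets=[-0.02,0.014,0,0,0,0,0.005,-0.034,0.024,0,0,0,0,0.005,-0.0365,0.0255,0.01,0,0,0,0.005,-0.0365,0.0255,0.02,0,0,0,0.005,-0.0365,0.0255,0.03,0,0,0,0.005,-0.0365,0.0255,0.035,0,0,0,0.005,-0.0365,0.0255,0.035,0,0,0,0.005,-0.0365,0.0255,0.035,0,0,0,0.005])

```text
time_s: 24.4
tool_pos: [0.6211, 0.0408, 0.296]
ee_rot: [-3.141, 0.0, 1.39]
force: [0.1, -0.1, -1.4]
gripper_width: 0.015
```

```bash
python3 - <<'E'
from plan import *
chain([('t',(.6216,.0377,.295),79.5)])
for k in("scene","top"):
    im,d,P=cloud(k);m=(P[...,2]>.095)&(P[...,2]<.13)&(abs(P[...,0]-.62)<.15)&(abs(P[...,1]-.04)<.25);h=im.astype(int)
    m&=(h[...,0]-h[...,2]>30);q=P[m]
    rc=cv2.minAreaRect((q[:,:2]*1000).astype(np.float32));A=np.c_[q[:,:2]-[.62,.04],np.ones(len(q))];print(k,len(q),rc,"plane",np.round(np.linalg.lstsq(A,q[:,2],rcond=None)[0],4))
    # holes: enclosed non-wood regions
    mm=m.astype(np.uint8);cs,hi=cv2.findContours(mm,cv2.RETR_CCOMP,cv2.CHAIN_APPROX_NONE)
    c=optics.calibration(k);f=240/np.tan(np.radians(c["vfov"])/2);T=np.array(c["pose"])
    for i,cc in enumerate(cs):
        if hi[0][i][3]>=0 and cv2.contourArea(cc)>15:
            (u,v),rad=cv2.minEnclosingCircle(cc);u,v=cc[:,0].mean(0)
            ray=T[:3,:3]@[(u-c["cx"])/f,(v-c["cy"])/f,1];z=np.median(q[:,2]);X=T[:3,3]+ray*(z-T[2,3])/ray[2];print(" hole",u,v,rad,np.round(X,4))
    save("h_%s.png"%k,im)
E
```

```text
t (0.6216, 0.0377, 0.295) 79.5 mm [-2.9  1.   1. ] deg [-0.   0.   0.1]
scene 6295 ((620.169921875, 40.610328674316406), (285.7493591308594, 85.68501281738281), 79.65005493164062) plane [-0.0044  0.      0.1178]
 hole 366.84 309.76 5.2202534675598145 [0.6445 0.1654 0.1178]
 hole 255.5 216.1 4.609872341156006 [ 0.5983 -0.0817  0.1178]
top 798 ((597.9791870117188, -84.60012817382812), (32.05072784423828, 85.89508056640625), 76.32935333251953) plane [0.0031 0.009  0.1171]
 hole 380.32 193.2 4.924529075622559 [ 0.598  -0.0825  0.1159]
```

Both cameras put the holes about 3.7 mm from the pins, toward +y. I'll correct that and lower to just above the pins.

apply_moves(targets=[-0.0036,0.001,0,0,0,0,0.005,-0.0036,0.001,0.005,0,0,0,0.005,-0.0036,0.001,0.01,0,0,0,0.005,-0.0036,0.001,0.01,0,0,0,0.005,-0.0036,0.001,0.01,0,0,0,0.005])

```text
time_s: 25.0
tool_pos: [0.6214, 0.0365, 0.2858]
ee_rot: [-3.141, 0.0, 1.389]
force: [-0.5, 0.8, -1.4]
gripper_width: 0.0144
```

```bash
python3 - <<'E'
from plan import *
chain([('t',(.6216,.0377,.263),79.5)])
for k in("scene","top"):
    im,d,P=cloud(k);m=(P[...,2]>.085)&(P[...,2]<.125)&(abs(P[...,0]-.62)<.15)&(abs(P[...,1]-.04)<.25);h=im.astype(int)
    m&=(h[...,0]-h[...,2]>30);q=P[m];z=np.median(q[:,2]);print(k,z)
    cs,hi=cv2.findContours(m.astype(np.uint8),cv2.RETR_CCOMP,cv2.CHAIN_APPROX_NONE)
    c=optics.calibration(k);f=240/np.tan(np.radians(c["vfov"])/2);T=np.array(c["pose"])
    for i,cc in enumerate(cs):
        if hi[0][i][3]>=0 and cv2.contourArea(cc)>15:
            u,v=cc[:,0].mean(0);ray=T[:3,:3]@[(u-c["cx"])/f,(v-c["cy"])/f,1];print(" hole",u,v,np.round(T[:3,3]+ray*(z-T[2,3])/ray[2],4))
    if k=="scene": save("s8.png",np.hstack([im[185:245,225:285],im[280:340,335:395]]),6)
E
```

```text
t (0.6216, 0.0377, 0.263) 79.5 mm [ 1.2 -0.1 22.8] deg [-0.   0.   0.1]
scene 0.10766235710431393
 hole 363.9583333333333 310.9583333333333 [0.6444 0.1611 0.1077]
 hole 254.0 218.55 [ 0.5988 -0.0858  0.1077]
top 0.10572929925450558
 hole 381.9166666666667 194.45833333333334 [ 0.5984 -0.0869  0.1057]
```

View pics/s8.png

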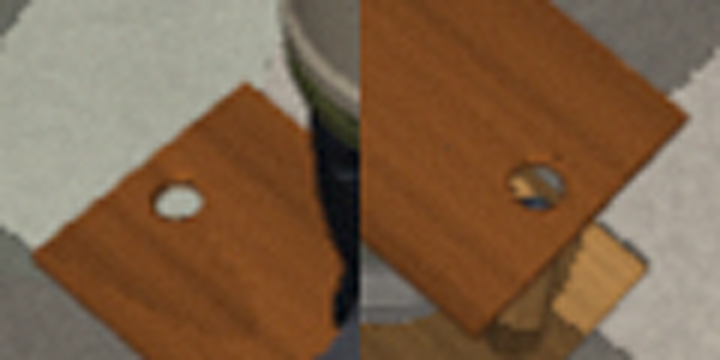

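Both holes are now within about 1 mm of the pins, and in the crop the right pin tip shows at the lower hole rim (535,203). Lowering slowly.

apply_moves(targets=[0.0005,0,0.002,0,0,0,0.005,0.0005,0,0.004,0,0,0,0.005,0.0005,0,0.006,0,0,0,0.005,0.0005,0,0.008,0,0,0,0.005,0.0005,0,0.01,0,0,0,0.005,0.0005,0,0.01,0,0,0,0.005])

```text
time_s: 25.7
tool_pos: [0.6215, 0.037, 0.2757]
ee_rot: [-3.141, 0.0, 1.389]
force: [-0.1, -0.5, -1.7]
gripper_width: 0.0151
```

apply_moves(targets=[0,0,0.002,0,0,0,0.005,0,0,0.004,0,0,0,0.005,0,0,0.006,0,0,0,0.005,0,0,0.008,0,0,0,0.005,0,0,0.009,0,0,0,0.005,0,0,0.009,0,0,0,0.005])

```text
time_s: 26.3
tool_pos: [0.6216, 0.037, 0.2669]
ee_rot: [-3.141, 0.0, 1.389]
force: [0.4, 0.4, -2.4]
gripper_width: 0.0149
```

apply_moves(targets=[0,0,0.0005,0,0,0,0.005,0,0,0.001,0,0,0,0.005,0,0,0.0015,0,0,0,0.005,0,0,0.002,0,0,0,0.005,0,0,0.002,0,0,0,0.005])

```text
time_s: 26.8
tool_pos: [0.6216, 0.037, 0.2651]
ee_rot: [3.142, 0.0, 1.389]
force: [-0.8, 0.3, -1.4]
gripper_width: 0.0149
```

```bash
cat > lid.py <<'E'
from plan import *
im,d,P=cloud("scene");m=(P[...,2]>.07)&(P[...,2]<.1)&(abs(P[...,0]-.62)<.15)&(abs(P[...,1]-.04)<.25);h=im.astype(int)
m&=(h[...,0]-h[...,2]>30);q=P[m];print("lid top z",np.median(q[:,2]),cv2.minAreaRect((q[:,:2]*1000).astype(np.float32)));A=np.c_[q[:,:2]-[.62,.04],np.ones(len(q))];print(np.linalg.lstsq(A,q[:,2],rcond=None)[0]);print(r.observe()["force"],r.observe()["tool_pos"])
save("s9.png",im[100:400,180:580],2)
E
python3 lid.py
```

```text
lid top z 0.08691450586959759 ((620.6320190429688, 36.74488830566406), (285.0576477050781, 85.54093170166016), 79.55960845947266)
[-0.00353848 -0.00039226  0.08692251]
[ 0.45564882  1.15363696 -1.50912731] [0.62158382 0.03697043 0.26505646]
```

apply_moves(targets=[0,0,0.0005,0,0,0,0.005,0,0,0.001,0,0,0,0.005,0,0,0.0015,0,0,0,0.005,0,0,0.0015,0,0,0,0.005])

```text
time_s: 27.25
tool_pos: [0.6216, 0.0369, 0.2648]
ee_rot: [3.141, -0.001, 1.389]
force: [-3.0, 0.1, 11.9]
gripper_width: 0.0151
```

The 12 N contact means the lid is on the shoulders. Releasing.

apply_moves(targets=[0,0,-0.001,0,0,0,0.015,0,0,-0.001,0,0,0,0.025,0,0,-0.001,0,0,0,0.045,0,0,-0.001,0,0,0,0.06,0,0,-0.001,0,0,0,0.06,0,0,-0.02,0,0,0,0.06,0,0,-0.05,0,0,0,0.06,0,0,-0.09,0,0,0,0.06])

```text
time_s: 28.05
tool_pos: [0.6212, 0.037, 0.3531]
ee_rot: [-3.139, 0.001, 1.389]
force: [0.6, 0.5, 0.4]
gripper_width: 0.0601
```

apply_moves(targets=[-0.03,-0.02,-0.02,0,0,0,0.06,-0.07,-0.04,-0.03,0,0,0,0.06,-0.11,-0.06,-0.03,0,0,0,0.06,-0.15,-0.08,-0.03,0,0,0,0.06,-0.19,-0.08,-0.03,0,0,0,0.06,-0.23,-0.08,-0.03,0,0,0,0.06,-0.25,-0.08,-0.03,0,0,0,0.06,-0.25,-0.08,-0.03,0,0,0,0.06])

```text
time_s: 28.85
tool_pos: [0.4966, -0.1977, 0.3839]
ee_rot: [3.141, 0.001, 1.384]
force: [0.4, 0.2, 0.4]
gripper_width: 0.0602
```

```bash
python3 lid.py; mv m.py m0.py; python3 - <<'E'
from h import *
for n in("scene","top"):
    im,d,P=cloud(n);np.savez(n+"1.npz",im=im,d=d,P=P)
E
sed 's/"0.npz"/"1.npz"/;/^a=/d;/crop1/d' m0.py > m1.py; python3 m1.py | grep -E "top|scene"
```

```text
lid top z 0.08681299721358515 ((620.134033203125, 36.261993408203125), (286.27471923828125, 86.40194702148438), 79.45292663574219)
[-0.00178824 -0.00036005  0.0867932 ]
[ 0.48057029  0.62971457 -0.46814981] [ 0.49717685 -0.19573007  0.38365518]
scene table z 0.0010363490595188818
6274 px 218 52 zmax 0.443 top c [ 529.6 -175.8] s [28.4 60.5] 31.7
5987 px 35 81 zmax 0.212 top c [ 579.4 -656.9] s [ 86.6 102.7] 89.3
55 px 2 160 zmax 0.033 top c [ 721.3 -651.4] s [10.6  6.6] 41.9
900 px 403 209 zmax 0.069 top c [428.2 124.8] s [23.3 22.8] 72.5
672 px 208 183 zmax 0.067 top c [ 546.5 -246.9] s [37.5 36.2] 39.6
591 px 341 204 zmax 0.068 top c [ 4.463e+02 -4.000e-01] s [26.9 24.6] 32.5
2014 px 101 217 zmax 0.102 top c [ 729.  -339.4] s [71.8 71.3] 26.2
2587 px 552 230 zmax 0.092 top c [300.4 358.4] s [80.  79.4] 35.3
8009 px 310 274 zmax 0.120 top c [621.9  37.6] s [53.6 17. ] 80.0
963 px 633 400 zmax 0.063 top c [525.1 564.3] s [131.9  22.9] 15.4
3758 px 455 460 zmax 0.049 top c [745.4 384.8] s [ 55.5 137.2] 31.1
top table z -0.0013173527839158705
4908 px 110 119 zmax 0.047 top c [768.5 397.9] s [106.9 136.5] 28.9
20884 px 568 204 zmax 0.629 top c [ 433.7 -111.6] s [10.3 52.5] 81.4
1975 px 515 126 zmax 0.100 top c [ 730.3 -339.4] s [69.4 72.3] 43.5
8099 px 306 185 zmax 0.118 top c [621.8  37.2] s [53.9 17. ] 79.6
300 px 2 260 zmax 0.060 top c [507.3 554.8] s [85.2 10.3] 4.9
515 px 330 290 zmax 0.066 top c [445.7  -2. ] s [24.2 27.3] 69.1
389 px 258 300 zmax 0.067 top c [428.7 124. ] s [22.7 22.2] 44.5
2320 px 111 385 zmax 0.090 top c [300.1 358. ] s [79.3 79.1] 67.0
399 px 292 377 zmax 0.020 top c [296.9  68.1] s [68.7 17.1] 18.1
```

View pics/s9.png

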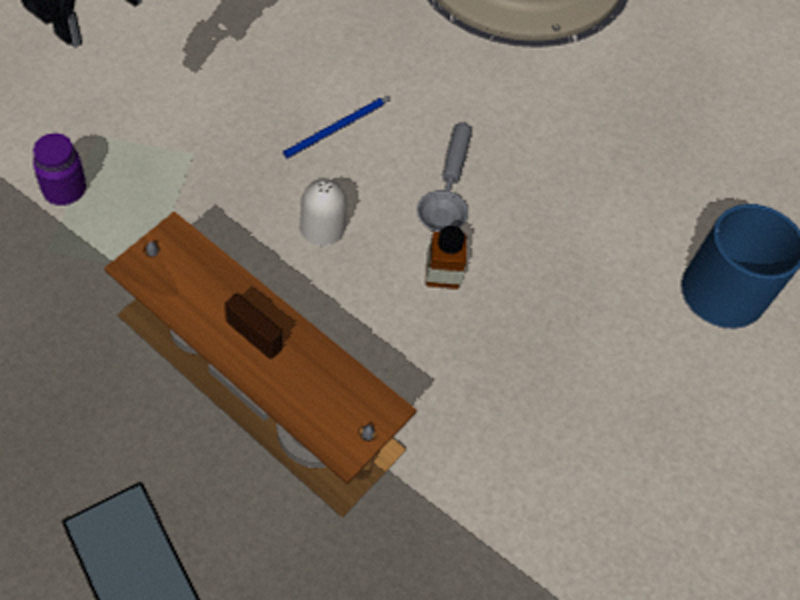

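Both pins stick up through the holes (crop 152,248 and 368,431). The lid is level and its handle is centred at (0.622, 0.037). The shaker and the square bottle are where they started. Handing in.

```bash
python3 -c "
from h import *
print(ticket.finish_job())"
```

```text
the job is handed in; nothing more can be done
None
```

The three medicines are in their own cups, the lid is seated on both posts with the pins through its holes, and I handed the job in at about 29 s of the 120 s limit.

**Medicines:** the camera showed the tablet bottle, carton and dropper bottle all upright in the right cups before the lid went on. The lid now hides them, so that was the last direct check. The lid went down without touching anything until it met the shoulders, at about 12 N.

**Lid:** in the last pictures it was level, tilted about 0.002 rad. Its handle was within about 1 mm of the caddy's centre, and it lined up with the caddy to within about 0.02 rad. Its top was at about 0.087 m, against an expected 0.086 m; the camera itself reads about 1 mm high.

**Look-alikes:** the salt shaker and the square flavouring bottle measured within about 1 mm of where they started, and both are upright.

The gripper is open and clear of everything. No check failed or disagreed beyond the 1–2 mm camera uncertainty.

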